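# Index the gear fixture to the round post and lock it

## Task

Turn the steel index wheel by pushing on its bars with a finger until its long arrow-headed arm points at the middle of the tapered round post (not at one of the square blocks). Then push the black-knobbed lock lever round against its stop pin and move clear. Only push: do not pinch the bars or the lever, leave the gear sitting on the wheel, and do not disturb the other parts and tools.

Things in the scene. Friction and masses are not known exactly. Their poses are not given: they have to be found in the camera images.
- fixture: Fixed round green-painted base plate, 450 mm across and 14 mm thick, lying on the table; its turn on the table varies. Origin at the centre of its underside, under the wheel's axis; z up, top face at z = 14 mm.
- wheel (a joint): Angle (rad) of the index wheel about the upright axis at the plate's centre: 0 when the long arm points along the fixture's +x, growing anticlockwise seen from above. It turns freely both ways with no stop in use, has friction (about 0.25 N m, so 2 to 3 N on the arm) and stays where it is left.
- wheel_axis (a point): Point on the wheel's axis at the mid-height of its bars (38 mm above the table). Its x axis lies along the long arrow-headed arm, z up; it turns with the wheel. The wheel is a steel disc 130 mm across (top 46 mm above the table) with four flat bars at right angles, each 12 mm wide and 16 mm high, 30 to 46 mm above the table: the long arm reaches 145 mm from the axis (plain bar to 111 mm, then a diamond arrow head 34 mm wide), the other three reach only 95 mm.
- wheel_tip (a point): The point of the arrow head, 145 mm from the axis, at the bars' mid-height.
- post_mid (a point): Centre of the round steel post, the one mark that is round, plain and tapered to a rounded top: 30 mm across, 60 mm high, standing fixed on the plate about 190 mm from the wheel's axis. This point lies on its axis 30 mm above the plate (44 mm above the table). Which of the three mark places it has varies.
- block_a: Square steel block 34 x 34 x 26 mm fixed on the plate, a mark that is not wanted. Origin at the centre of its underside.
- block_b: A second block like block_a.
- lock (a joint): Angle (rad) of the lock lever about its upright pivot: starts between 0 and 0.25 and grows anticlockwise seen from above to its stop at 1.1 rad, beside a steel stop pin 12 mm thick standing by the pivot. Friction about 0.12 N m (2 N at the knob); it stays where it is left.
- lock_axis (a point): Point on the lock lever's pivot, near the plate's edge on the robot's right, 39 mm above the table. Its x axis points along the lever to the knob, z up; it turns with the lever. The lever is a flat steel bar 12 mm wide and 14 mm high, 32 to 46 mm above the table, reaching out past the plate's edge.
- lock_knob (a point): Centre of the black ball knob, 22 mm across, at the lever's end, 92 mm from its pivot and 40 mm above the table.
- gear: Aluminium toothed gear 96 mm across and 28 mm high, sitting loose on the wheel's centre spigot, top 74 mm above the table; it may turn with the wheel. Origin at the centre of its underside.
- socket: Loose steel wrench socket, 34 mm across, 45 mm high, standing on the plate. Origin at the centre of its underside, as for all that follow.
- bearing: Loose steel bearing ring, 56 mm across, 16 mm high, lying on the plate.
- stud: Loose steel bolt standing on its head on the plate, head 30 mm across, 55 mm high.
- screwdriver: Loose screwdriver, 200 mm long, lying on the table to the left.
- wrench: Loose wrench, 200 mm long, lying on the table to the right.
- jar: Loose glass jar, 64 mm across, 80 mm high, on the left.
- can: Loose metal can, 66 mm across, 120 mm high, far left.
Things that resemble listed ones, but are neither listed nor needed, are in the scene too. Of the things like the gear, leave any that is purple or yellow; of the rest the smaller one is meant.

How it is judged:
By the outcome, as a careful person would: the job done as asked, in the order asked, and still so for the second after the job is handed in, with the robot touching nothing.
It also fails if it takes over 58 s, if anything falls off the work surface, if the arm or the gripper's body presses on something with over 40 N, if the wrist force passes 120 N, or if a joint passes its speed limit or range.

## Robot

A 7-joint arm with a two-finger parallel gripper is mounted at the origin on the work surface. World frame = base frame: x ahead of the robot, y to its left, z up, the work surface at z = 0. Lengths are in m, angles in rad, forces in N, time in s.
With the tool pointing down it reaches from about 0.425 to 0.975 m from the base axis. Payload 16.7 kg.
Tool frame: the origin (TCP) lies midway between the tips of the shut fingers; the grasp point (between the pads) lies arm.tcp_to_grasp behind it (arm.tcp_to_grasp is the distance from the TCP to the grasp point, in m); z points along the fingers, y is the direction in which the jaws open and shut (so a half turn about z gives the same grasp; the last joint's range is limited). The gripper opens to 85 mm and grips with 20 to 120 N. Pads are 22 mm wide; open, the fingers measure 114 mm over their backs; the gripper's body (76 mm by 85 mm) begins 54 mm behind the grasp point. The pads swing forward as they close: fully open they stand 13 mm farther back than shut.
Start: joints at [-1.284, 0.426, 0.074, 1.606, -0.034, 1.111, -0.067], TCP at [0.286, 0.612, 0.231] pointing down, gripper open.
Joint ranges: [-2.85, 2.85], [-0.5, 2.14], [-1.23, 1.37], [0.21, 2.46], [-1.02, 4.16], [0.16, 2.05], [-2.73, 2.73]. Speed limits (rad/s): [1.89, 1.89, 2.39, 2.39, 3.01, 3.01, 3.01].

## Interface

Orientations are given as a unit quaternion [x, y, z, w].
In Python, from bench import arm gives the robot as it stands. Calls block until the motion is done:
- arm.reach(position, orientation): joint-space move of the TCP to a pose.
- arm.move_straight(position, rot=None, max_speed=0.15): straight line of the TCP; rot=None keeps the orientation; max_speed is the mean speed in m/s.
- arm.movej(angles): joint-space move.
- arm.grip(opening, effort=None): finger opening in m; effort is the grip in N (None keeps the last); returns when the fingers have stopped.
- arm.sleep(seconds).
- arm.solve_ik(position, orientation): joint angles nearest the present ones, or None.
- arm.read_state(): the state.
- arm.snapshot(name): name is "side" or "top"; returns a dict with "color" (480x640x3 uint8, red, green, blue), "mtx" (3x3 intrinsics, pixels), "R" (3x3) and "t" (3): a world point X has camera coordinates R X + t. Camera axes: x right, y down, z forward; pixel columns grow to the right and rows downward; lengths in m; the calibration is good to about 2 mm. A picture is of the moment at which its call begins. There is no depth.
A pose or a line that the arm cannot do raises arm.IKError and nothing moves.
- arm.finish_job(): hands the job in, once; it reports no verdict.
Trained networks look in a picture, given as the dict that the camera call returned (one of the last four; its "shot" number tells which), for a name from the list of things; names that differ only in an ending like _2 or _b are one class to them, and where a whole thing is asked for, a point or a joint stands for the part that bears it (a point fixed in the world has none). Each returns a list of dicts, best first, with "score" (0 to 1); they miss things now and then, are a little off and sometimes report something else, mostly with a low value. They report only what shows in the picture. A call takes as long as a camera call. They do not tell look-alikes from the thing itself.
- arm.boxes_of(target, picture): "location" ([x, y, z] in m, in world coordinates, good to about 4 mm: the middle of the surface that is visible of it).
- arm.mark_of(target, picture): "location" ([x, y, z] in m, in world coordinates, good to about 4 mm: a listed point, or the origin of a listed thing).
The state is a dict: "clock": time; "q": joint angles; "qvel": joint speeds; "effort": joint torques, N m; "tcp_pos": TCP position; "tcp_rot": TCP orientation; "ft_force": force on the tool from outside, world axes, zero at the start; "moment": the same for the moment, N m; "gripper_width": finger opening in m.
Only numpy, scipy, OpenCV 4.12 (cv2) and the standard library are available. Lean on these libraries where they do the work, as an engineer would, in place of code of your own. Each camera call takes 0.05 s, during which the arm holds its last target. There are 200 camera calls.

## Working session

There is one attempt and no reset: what is moved stays moved. The work goes in short steps, each a Python script; the robot and the scene stay as the last script left them, time stands still between calls to the robot, and variables do not carry over. Pictures are saved under pics/ and viewed, about 8 in all and at most 12, crops included, and the job is handed in when it is done.

```bash
mkdir -p pics; cat > h.py <<'E'
import numpy as np, cv2
from bench import arm
def save(p,n,crop=None,s=1):
    im=p["color"][:,:,::-1]
    if crop: a,b,c,d=crop; im=im[b:d,a:c]
    cv2.imwrite("pics/"+n,cv2.resize(im,None,fx=s,fy=s,interpolation=cv2.INTER_CUBIC))
def px(p,X):
    c=p["R"]@np.array(X)+p["t"]; u=p["mtx"]@c; return np.round(u[:2]/u[2],1)
def ray(p,uv,z):
    d=np.linalg.inv(p["mtx"])@np.array([uv[0],uv[1],1.]); R=np.array(p["R"]); o=-R.T@p["t"]; d=R.T@d
    return o+d*(z-o[2])/d[2]
E
python3 - <<'E'
from h import *
for n in("top","side"):
    p=arm.snapshot(n); save(p,n+"1.png")
    for t in("wheel_axis","wheel_tip","post_mid","block_a","lock_axis","lock_knob","gear","socket","bearing","stud","fixture"):
        for d in arm.mark_of(t,p)[:3]:
            print(n,t,round(d["score"],2),np.round(d["location"],3),px(p,d["location"]))
print(arm.read_state()["clock"],arm.read_state()["tcp_rot"],arm.tcp_to_grasp)
E
```

```text
top wheel_axis 0.82 [0.594 0.009 0.036] [311.2 218.7]
top wheel_tip 0.96 [ 0.476 -0.076  0.036] [344.5 261.8]
top wheel_tip 0.44 [0.589 0.004 0.045] [313.1 220. ]
top wheel_tip 0.18 [0.457 0.141 0.014] [262.9 271.9]
top post_mid 0.64 [0.779 0.052 0.04 ] [293.6 153. ]
top post_mid 0.58 [0.337 0.402 0.002] [165.1 320.3]
top block_a 0.74 [0.657 0.185 0.014] [246.4 199.9]
top block_a 0.53 [ 0.729 -0.128  0.016] [359.4 171.4]
top lock_knob 0.86 [ 0.569 -0.267  0.04 ] [414.7 225.1]
top gear 0.92 [ 0.393 -0.28  -0.001] [420.7 292.1]
top gear 0.89 [0.414 0.272 0.002] [214.9 289.5]
top gear 0.76 [ 0.305  0.159 -0.   ] [257.1 330. ]
top socket 0.44 [0.731 0.113 0.015] [272.5 173.3]
top bearing 0.74 [0.455 0.144 0.014] [261.9 272.8]
top stud 0.68 [ 0.455 -0.118  0.015] [359.9 270.2]
top fixture 0.59 [0.596 0.002 0.   ] [313.5 220.8]
top fixture 0.59 [0.594 0.011 0.038] [310.4 218.9]
side wheel_axis 0.59 [0.598 0.008 0.037] [348.1 244.2]
side wheel_tip 0.91 [ 0.479 -0.082  0.038] [304.  276.2]
side post_mid 0.8 [0.776 0.051 0.044] [416.5 220.6]
side post_mid 0.35 [ 0.731 -0.129  0.014] [426.3 279.2]
side block_a 0.75 [ 0.733 -0.129  0.014] [427.1 278.9]
side block_a 0.67 [0.656 0.186 0.013] [351.4 210.6]
side block_a 0.21 [ 0.596  0.008 -0.005] [347.1 260.1]
side lock_axis 0.98 [ 0.61  -0.178  0.041] [378.7 292.7]
side lock_knob 0.98 [ 0.577 -0.265  0.036] [376.3 326.3]
side lock_knob 0.72 [ 0.479 -0.416  0.005] [346.8 411.3]
side gear 0.88 [0.594 0.007 0.045] [346.4 241.7]
side gear 0.85 [ 0.389 -0.283 -0.001] [278.8 366.8]
side gear 0.81 [ 0.413  0.27  -0.004] [251.2 213.4]
side socket 0.63 [0.734 0.123 0.011] [389.  219.6]
side bearing 0.68 [0.46  0.143 0.013] [277.4 231. ]
side stud 0.77 [ 0.448 -0.113  0.018] [292.9 295.5]
side fixture 0.64 [ 0.593  0.005 -0.006] [346.3 261.2]
1.2 [ 2.16722273e-01  9.76233300e-01 -5.59614690e-06 -2.07905977e-05] 0.0187
```

View pics/top1.png

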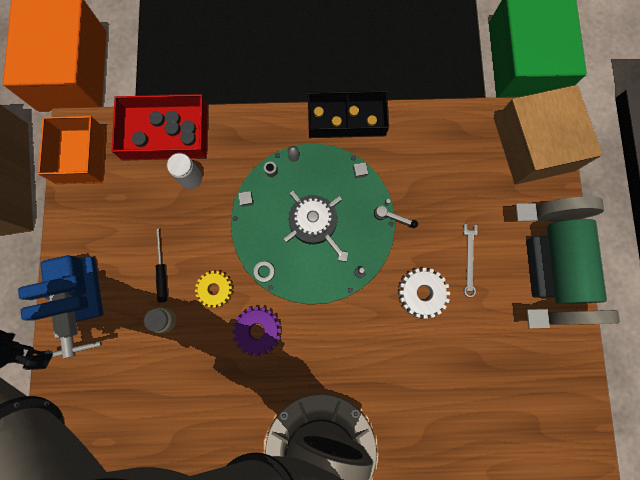

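View pics/side1.png

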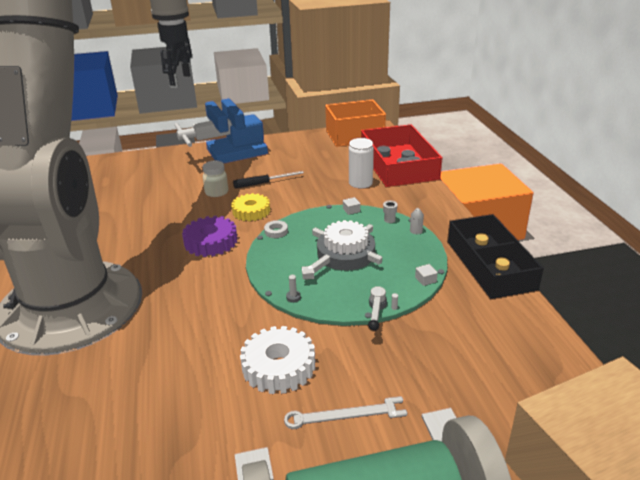

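The top view shows the plate centred near (313,221), with the long arrow arm pointing at (344,258). Candidates for the post, by top pixel:

- **Dark tapered round (293,153):** chosen.
- **Blocks (246,199) and (360,170):** square.
- **Socket (271,168):** hollow.
- **Stud (361,271):** bolt shape.

The gear in use is the small white one on the wheel. The yellow, purple and larger white gears are look-alikes. I'll check this in one close crop and test the IK for the sweep.

```bash
cat >> h.py <<'E'
from scipy.spatial.transform import Rotation as Ro
C=np.array([0.595,0.008])
def quat(yaw): # tool down, tool x along yaw
    c,s=np.cos(yaw),np.sin(yaw)
    return Ro.from_matrix(np.array([[c,s,0],[s,-c,0],[0,0,-1.]])).as_quat()
def at(c,r,a,z): return [c[0]+r*np.cos(a),c[1]+r*np.sin(a),z]
E
python3 - <<'E'
from h import *
p=arm.snapshot("top"); save(p,"top2.png",(225,135,430,310),3.4)
for off in(0,180):
  for a in range(-170,21,19):
    q=arm.solve_ik(at(C,.088,np.radians(a),.028),quat(np.radians(a+off)))
    print(off,a,None if q is None else np.round(q,2))
L=np.array([.61,-.178])
for off in(0,180):
  for a in(-140,-100,-65):
    q=arm.solve_ik(at(L,.064,np.radians(a),.028),quat(np.radians(a+off)))
    print("L",off,a,None if q is None else np.round(q,2))
s=arm.snapshot("side"); print("pin",ray(s,(395,300),.04))
E
```

```text
0 -170 [-0.34  0.46  0.27  2.14 -0.23  0.56  1.85]
0 -151 [-0.27  0.47  0.26  2.12 -0.22  0.58  2.22]
0 -132 [-0.14  0.49  0.16  2.07 -0.13  0.59  2.52]
0 -113 [ 0.79  0.76 -1.03  1.96  0.83  0.93  2.06]
0 -94 [-0.68  0.84  1.01  1.98 -0.94  0.89 -2.36]
0 -75 [-0.66  0.87  1.01  1.91 -0.94  0.93 -2.06]
0 -56 [-0.66  0.9   1.01  1.85 -0.95  0.96 -1.77]
0 -37 [-0.68  0.93  1.01  1.8  -0.95  0.98 -1.48]
0 -18 [-0.53  0.77  0.67  1.76 -0.62  0.84 -1.45]
0 1 [-0.58  0.78  0.7   1.75 -0.65  0.85 -1.14]
0 20 [-0.64  0.79  0.73  1.76 -0.67  0.86 -0.82]
180 -170 [-0.59  0.52  0.59  2.16 -0.51  0.6  -1.02]
180 -151 [-0.53  0.54  0.59  2.13 -0.51  0.61 -0.64]
180 -132 [-0.46  0.56  0.57  2.09 -0.5   0.63 -0.28]
180 -113 [-0.42  0.59  0.57  2.03 -0.5   0.66  0.07]
180 -94 [-0.39  0.62  0.56  1.96 -0.5   0.7   0.4 ]
180 -75 [-0.35  0.64  0.49  1.89 -0.44  0.72  0.67]
180 -56 [-0.32  0.66  0.44  1.83 -0.39  0.74  0.93]
180 -37 [-0.3   0.67  0.37  1.78 -0.33  0.76  1.17]
180 -18 [-0.28  0.67  0.3   1.75 -0.27  0.76  1.41]
180 1 [-0.26  0.67  0.21  1.73 -0.19  0.76  1.64]
180 20 [-0.24  0.65  0.13  1.74 -0.11  0.76  1.86]
L 0 -140 [ 0.77  0.65 -0.67  1.88  0.55  0.8   2.08]
L 0 -100 [-0.38  0.9   1.01  1.85 -0.95  0.96 -2.25]
L 0 -65 [-0.38  0.94  1.01  1.77 -0.95  1.   -1.69]
L 180 -140 [-0.24  0.67  0.68  1.95 -0.62  0.74 -0.06]
L 180 -100 [-0.2   0.73  0.68  1.84 -0.62  0.8   0.63]
L 180 -65 [-0.22  0.78  0.71  1.76 -0.66  0.85  1.23]
pin [ 0.63349655 -0.20620951  0.04      ]
```

View pics/top2.png

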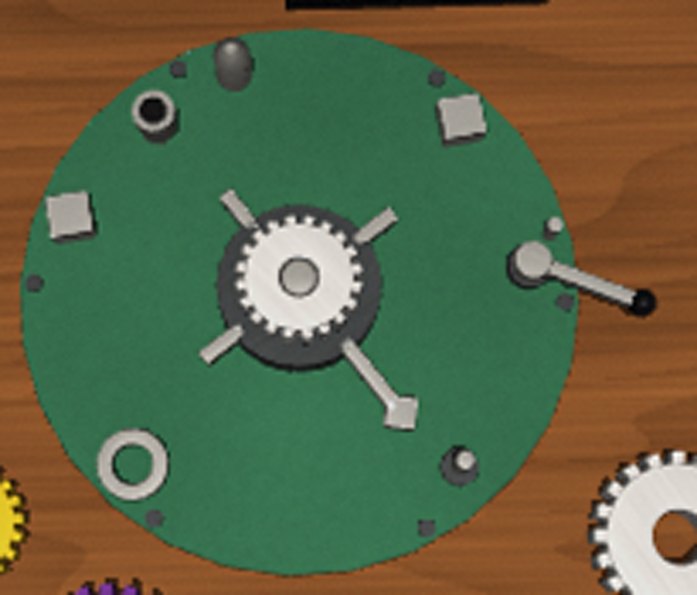

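The crop confirms it: a dark tapered round post at crop (233,65), square blocks at (462,118) and (70,215), and the arrow tip at (403,425). The lever's stop pin is at (554,227). I'll sweep anticlockwise and stop short of the target to check.

```bash
python3 - <<'E'
from h import *
arm.grip(0.0)
Z=.028; a0=np.radians(-169); R=.088
arm.reach(at(C,R,a0,.16),quat(a0+np.pi))
arm.move_straight(at(C,R,a0,Z),max_speed=.15)
print(arm.read_state()["clock"])
fs=[]
for d in np.arange(-162,-9.9,8):
    a=np.radians(d); arm.move_straight(at(C,R,a,Z),rot=quat(a+np.pi),max_speed=.06)
    s=arm.read_state(); f=s["ft_force"]; fs.append(np.round([d,f[0]*-np.sin(a)+f[1]*np.cos(a),f[0]*np.cos(a)+f[1]*np.sin(a)],1))
    if np.hypot(*f[:2])>25: print("HIGH",f);break
print(np.array(fs).T, s["clock"], s["tcp_pos"])
for n in("top","side"):
    p=arm.snapshot(n); save(p,n+"3.png",(200,110,500,335),2.6)
    for t in("wheel_tip","wheel_axis","post_mid","gear","lock_knob","lock_axis"):
        for m in arm.mark_of(t,p)[:2]:
            l=m["location"]; print(n,t,round(m["score"],2),np.round(l,3),np.round(np.degrees(np.arctan2(l[1]-C[1],l[0]-C[0])),1))
E
```

```text
5.4583
[[-1.62e+02 -1.54e+02 -1.46e+02 -1.38e+02 -1.30e+02 -1.22e+02 -1.14e+02
  -1.06e+02 -9.80e+01 -9.00e+01 -8.20e+01 -7.40e+01 -6.60e+01 -5.80e+01
  -5.00e+01 -4.20e+01 -3.40e+01 -2.60e+01 -1.80e+01 -1.00e+01]
 [ 3.00e-01  2.00e-01 -0.00e+00 -1.00e-01 -1.20e+00 -3.00e-01  5.00e-01
  -3.00e-01 -7.00e-01 -2.00e-01  2.00e-01 -1.20e+00 -1.00e-01  3.00e-01
  -2.00e-01 -7.00e-01 -3.00e-01 -4.00e-01  1.00e-01  2.00e-01]
 [-1.00e-01  0.00e+00 -1.00e-01  3.00e-01 -1.00e+00  3.00e-01  6.00e-01
   2.00e-01 -2.00e-01 -5.00e-01 -2.00e-01 -3.00e-01 -1.10e+00  4.00e-01
   2.00e-01  2.00e-01  5.00e-01  8.00e-01  2.00e-01 -3.00e-01]] 12.5917 [ 0.68159838 -0.0076012   0.02802511]
top post_mid 0.34 [0.778 0.053 0.042] 13.7
top gear 0.94 [0.304 0.161 0.002] 152.3
top gear 0.92 [ 0.394 -0.28  -0.001] -124.8
top lock_knob 0.72 [ 0.57  -0.267  0.036] -95.1
top lock_knob 0.69 [ 0.723  0.347 -0.003] 69.4
top lock_axis 0.61 [ 0.605 -0.183  0.042] -87.1
side wheel_tip 0.92 [0.739 0.022 0.037] 5.4
side wheel_axis 0.65 [0.594 0.005 0.037] -102.1
side wheel_axis 0.27 [ 0.479  0.416 -0.001] 105.8
side post_mid 0.55 [0.778 0.052 0.046] 13.5
side gear 0.89 [ 0.412  0.27  -0.003] 124.9
side gear 0.83 [0.595 0.008 0.041] 153.4
side lock_knob 0.8 [ 0.579 -0.265  0.035] -93.4
side lock_axis 0.3 [ 0.577 -0.264  0.04 ] -93.8
side lock_axis 0.22 [ 0.596  0.004 -0.004] -77.9
```

View pics/top3.png

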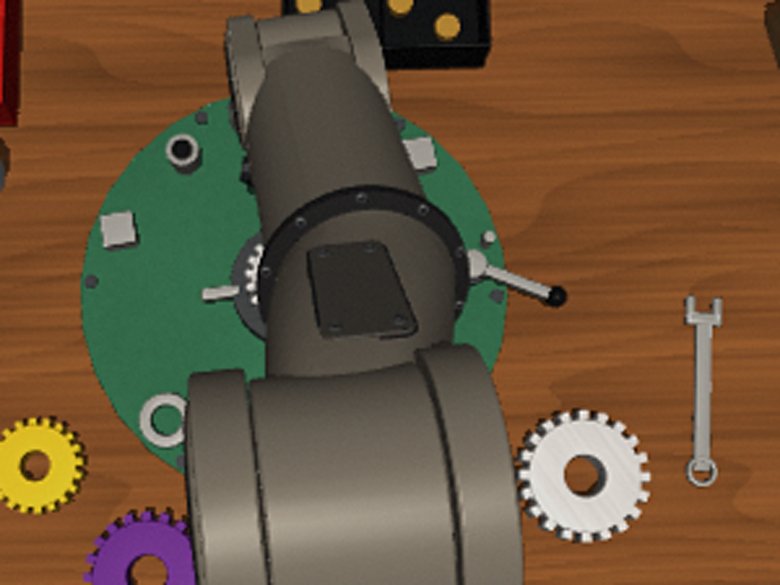

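View pics/side3.png

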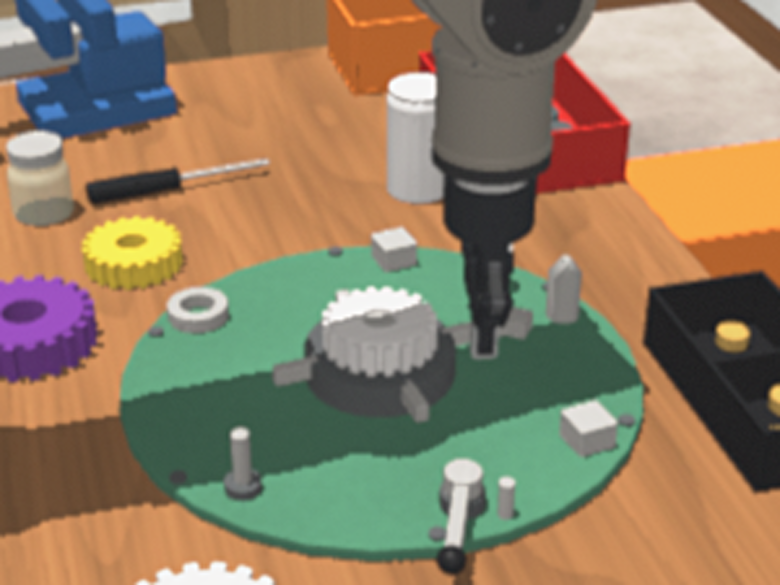

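The wheel reads about 5.4° against the post's 13.5°, and nothing else has moved. I'll push 6° more, then clear away and measure precisely.

```bash
cat >> h.py <<'E'
def ang(l): return round(float(np.degrees(np.arctan2(l[1]-C[1],l[0]-C[0]))),2)
def look(tag,crop=None,s=2.6):
    for n in("top","side"):
        p=arm.snapshot(n); save(p,n+tag+".png",crop,s)
        for t in("wheel_tip","wheel_axis","post_mid","gear","lock_knob","lock_axis"):
            for m in arm.mark_of(t,p)[:2]:
                l=m["location"]; print(n,t,round(m["score"],2),np.round(l,3),ang(l))
E
python3 - <<'E'
from h import *
Z=.028;R=.088
for d in(-7,-4,-14):
    a=np.radians(d); arm.move_straight(at(C,R,a,Z),rot=quat(a+np.pi),max_speed=.04)
arm.move_straight(at(C,R,a,.16),max_speed=.2)
L=np.array([.61,-.178]); b=np.radians(-150)
arm.reach(at(L,.3,np.radians(-100),.2),quat(np.radians(-100)+np.pi))
print(arm.read_state()["clock"])
look("4",(225,135,430,310),3.4)
E
```

```text
16.9083
top wheel_tip 0.65 [0.732 0.036 0.037] 11.45
top wheel_tip 0.19 [ 0.731 -0.128  0.019] -44.81
top wheel_axis 0.89 [0.594 0.007 0.035] -127.57
top post_mid 0.69 [0.778 0.056 0.039] 14.75
top post_mid 0.4 [0.729 0.115 0.012] 38.48
top gear 0.96 [0.416 0.271 0.007] 124.24
top gear 0.73 [0.591 0.004 0.048] -130.71
top lock_knob 0.54 [ 0.568 -0.266  0.041] -95.65
top lock_knob 0.45 [0.592 0.005 0.037] -128.23
top lock_axis 0.73 [ 0.608 -0.18   0.045] -85.92
side wheel_tip 0.72 [0.598 0.004 0.046] -52.65
side wheel_axis 0.82 [0.596 0.007 0.038] -38.16
side gear 0.76 [ 0.414  0.27  -0.005] 124.68
side gear 0.72 [ 0.388 -0.285  0.001] -125.31
side lock_knob 0.51 [ 0.577 -0.265  0.036] -93.85
side lock_axis 0.66 [ 0.608 -0.178  0.042] -85.94
```

View pics/top4.png

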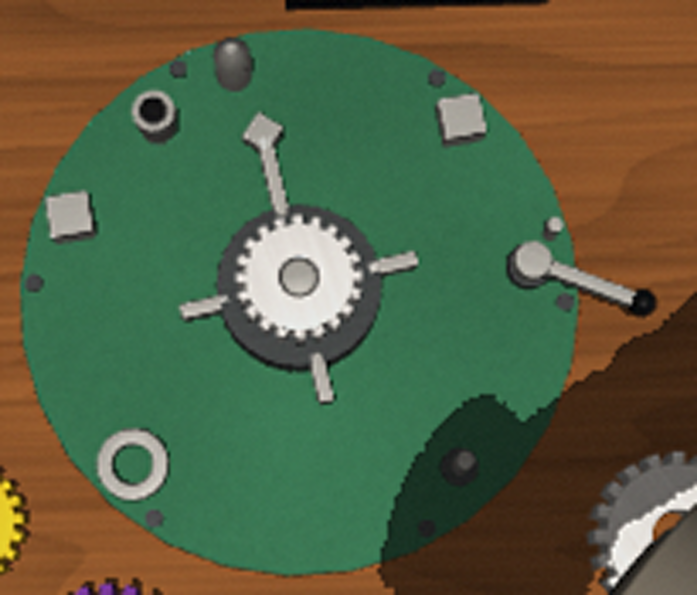

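The arm now points at crop (261,112), just short of the post at (234,65). The gear is seated, and the blocks, socket, stud and bearing haven't moved. I'll measure both angles by rectified segmentation.

```bash
cat >> h.py <<'E'
def measure():
    p=arm.snapshot("top"); hsv=cv2.cvtColor(p["color"],cv2.COLOR_RGB2HSV).astype(int)
    v,u=np.mgrid[130:310,225:430]; u,v=u.ravel(),v.ravel()
    s,b,h=hsv[v,u,1],hsv[v,u,2],hsv[v,u,0]
    X=np.array([ray(p,(a,c),.046)[:2] for a,c in zip(u,v)])
    out={}
    cen=C.copy()
    # axis: centroid of opposite bar pixels cancels; iterate
    for _ in range(6):
        d=X-cen; r=np.hypot(*d.T); t=np.arctan2(d[:,1],d[:,0])
        m=(s<60)&(b>110)&(r>.070)&(r<.094)
        ph=np.angle(np.exp(4j*t[m]).mean())/4
        k=[ph+i*np.pi/2 for i in range(4)]
        off=[]
        for a in k: # lateral offset of each bar
            mm=m&(np.abs(np.angle(np.exp(1j*(t-a))))<.4)
            n=np.array([-np.sin(a),np.cos(a)]); off.append((d[mm]@n).mean()*n)
        cen=cen+np.sum(off,0)/2
    P=np.array([ray(p,(a,c),.042)[:2] for a,c in zip(u,v)])
    g=(h>50)&(h<90)&(s>90)
    mp=(~g)&(np.hypot(*(P-[.778,.052]).T)<.034)
    post=P[mp].mean(0)
    dp=post-cen; out=dict(cen=np.round(cen,4),bars=np.round(np.degrees(k),2),n=int(m.sum()),post=np.round(post,4),npost=int(mp.sum()),
       post_ang=round(float(np.degrees(np.arctan2(dp[1],dp[0]))),2), camera=np.round(-p["R"].T@p["t"],3))
    # tip
    d=X-cen; r=np.hypot(*d.T); m=(s<60)&(b>110)&(r>.105)&(r<.148)&(np.abs(np.arctan2(d[:,1],d[:,0])-np.radians(13))<.3)
    out["tip"]=round(float(np.degrees(np.arctan2(d[m,1].mean(),d[m,0].mean()))),2) if m.any() else None
    return out
E
python3 -c "
from h import *
print(measure())"
```

```text
{'cen': array([0.5933, 0.005 ]), 'bars': array([ 11.6, 101.6, 191.6, 281.6]), 'n': 149, 'post': array([0.785 , 0.0551]), 'npost': 212, 'post_ang': 14.64, 'camera': array([0.319, 0.006, 1.28 ]), 'tip': 11.83}
```

```bash
sed -i 's/mp=(~g)&/mp=(s<80)\&/' h.py; python3 - <<'E'
from h import *
m=measure(); print(m)
p=arm.snapshot("top"); hsv=cv2.cvtColor(p["color"],cv2.COLOR_RGB2HSV)
for r in range(143,165,2): print(r,''.join('#' if hsv[r,c,1]<80 else ('g' if 50<hsv[r,c,0]<90 else 'b') for c in range(278,310)))
print("plate px->", end='')
g=((hsv[...,0]>50)&(hsv[...,0]<90)&(hsv[...,1]>90)).astype(np.uint8); g[:130]=0; g[:,:225]=0; g[:,400:]=0;g[310:]=0
c=max(cv2.findContours(g,0,cv2.CHAIN_APPROX_NONE)[0],key=len)[:,0]
Q=np.array([ray(p,q,.014)[:2] for q in c])
# circle fit with known R, robust
from scipy.optimize import least_squares
f=least_squares(lambda x:np.hypot(*(Q-x[:2]).T)-x[2],[.595,.005,.225],loss="soft_l1",f_scale=.002); print(f.x)
for z in(.074,.08): print(ray(p,(225+299/3.4,135+277/3.4),z))
s=arm.snapshot("side"); save(s,"side5.png",(300,190,460,310),5)
E
```

```text
{'cen': array([0.5933, 0.0049]), 'bars': array([ 11.62, 101.62, 191.62, 281.62]), 'n': 148, 'post': array([0.7769, 0.0538]), 'npost': 145, 'post_ang': 14.9, 'camera': array([0.319, 0.006, 1.28 ]), 'tip': 11.79}
143 bbbbbbbbbbbbbbbbbbbbbbbbbbbbbbbb
145 bbbbbbbbbbbbbbbbbbbggggggggggggg
147 bbbbbbbbbbbb#######ggggggggggggg
149 bbbbbggggg##########gggggggggggg
151 bggggggggg###########ggggggggggg
153 #ggggggggg###########ggggggggggg
155 ##gggggggg###########ggggggggggg
157 ggggggggggg##########ggggggggggg
159 gggggggggggg########gggggggggggg
161 gggggggggggggg####gggggggggggggg
163 gggggggggggggggggggggggggggggggg
plate px->[0.59109251 0.00605443 0.21958829]
[0.59174346 0.00382109 0.074     ]
[0.59038518 0.00383065 0.08      ]
```

View pics/side5.png

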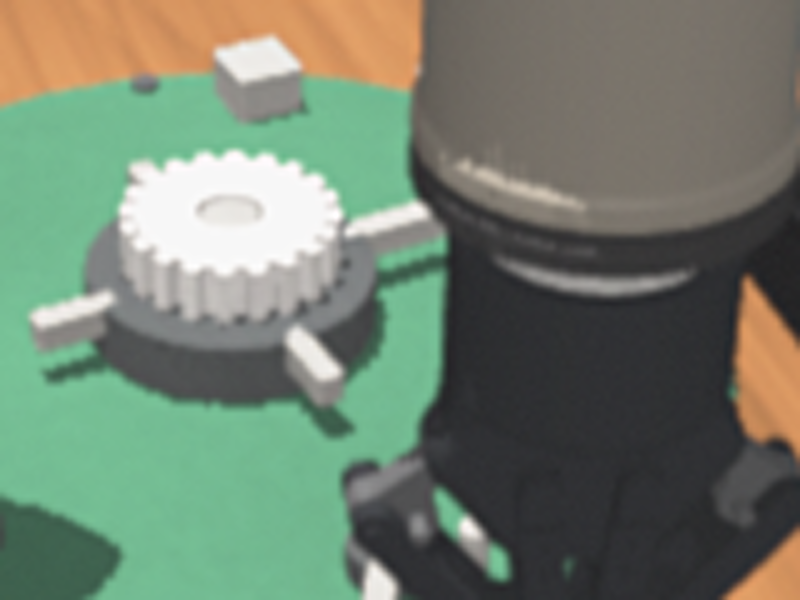

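The side crop shows the gear seated and the wheel clear, though the hand hides the post. By pixels the wheel is at 11.7° and the post at about 14.6° (top view). When the finger stopped at -4° the wheel was at 11.7°, so I'll push to -1.1° and remeasure.

```bash
python3 - <<'E'
from h import *
Z=.028;R=.088
a=np.radians(-16)
arm.reach(at(C,R,a,.16),quat(a+np.pi)); arm.move_straight(at(C,R,a,Z),max_speed=.15)
for d in(-5,-1.1,-13):
    a=np.radians(d); arm.move_straight(at(C,R,a,Z),rot=quat(a+np.pi),max_speed=.04)
arm.move_straight(at(C,R,a,.16),max_speed=.2)
# hover clear of views, on the lock side nearer the base
a=np.radians(-165); arm.reach([.50,-.30,.16],quat(a+np.pi))
print(arm.read_state()["clock"],measure()); look("6",(225,110,465,310),3)
E
```

```text
24.55 {'cen': array([0.5934, 0.005 ]), 'bars': array([ 14.2, 104.2, 194.2, 284.2]), 'n': 151, 'post': array([0.7769, 0.0538]), 'npost': 145, 'post_ang': 14.87, 'camera': array([0.319, 0.006, 1.28 ]), 'tip': 14.34}
top wheel_tip 0.58 [0.729 0.046 0.038] 15.78
top wheel_axis 0.67 [0.593 0.005 0.038] -132.71
top post_mid 0.69 [0.78  0.052 0.04 ] 13.37
top gear 0.74 [ 0.305  0.16  -0.001] 152.41
top gear 0.61 [0.413 0.274 0.003] 124.47
top lock_knob 0.57 [ 0.568 -0.263  0.036] -95.63
side wheel_tip 0.89 [0.733 0.044 0.035] 14.72
side wheel_axis 0.95 [0.597 0.007 0.036] -25.2
side post_mid 0.57 [0.777 0.051 0.046] 13.3
side gear 0.92 [ 0.414  0.272 -0.004] 124.42
side gear 0.75 [0.597 0.005 0.037] -62.7
side lock_knob 0.63 [ 0.578 -0.265  0.037] -93.54
side lock_axis 0.95 [ 0.608 -0.18   0.04 ] -85.89
side lock_axis 0.36 [0.776 0.051 0.042] 13.51
```

View pics/top6.png

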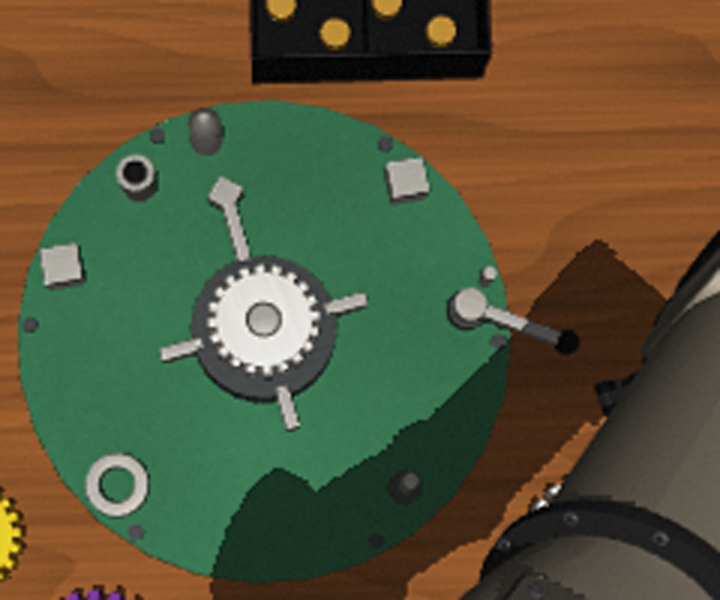

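The arm and post line up: 14.2° against 14.9° by pixels, and 15.2° against 13.7° from the side networks, so the differences straddle zero. The knob is at crop (567,341) and the stop pin at (489,274). Next I'll push the lever until the force rises.

```bash
python3 - <<'E'
from h import *
L=np.array([.608,-.179]);R=.066;Z=.030
a=np.radians(-157); arm.reach(at(L,R,a,.14),quat(a+np.pi)); arm.move_straight(at(L,R,a,Z),max_speed=.15)
log=[]
for d in [-148,-140,-132,-124,-116,-108,-102]+list(np.arange(-100,-55,1.25)):
    a=np.radians(d); arm.move_straight(at(L,R,a,Z),rot=quat(a+np.pi),max_speed=.05)
    f=arm.read_state()["ft_force"]; ft=-f[0]*np.sin(a)+f[1]*np.cos(a); log.append((float(d),round(float(ft),1)))
    if abs(ft)>12: break
print(log, arm.read_state()["clock"])
for e in(d-8,d-20):
    a=np.radians(e); arm.move_straight(at(L,R,a,Z),rot=quat(a+np.pi),max_speed=.08)
arm.move_straight(at(L,R,a,.17),max_speed=.2)
a=np.radians(-165); arm.reach([.46,-.28,.2],quat(a+np.pi))
print(arm.read_state()["clock"],measure()); look("7",(225,110,465,310),3)
E
```

```text
[(-148.0, -0.3), (-140.0, -0.4), (-132.0, -0.3), (-124.0, 0.6), (-116.0, 0.2), (-108.0, -0.1), (-102.0, 0.1), (-100.0, -1.2), (-98.75, -2.3), (-97.5, -1.5), (-96.25, -1.4), (-95.0, -1.0), (-93.75, -0.2), (-92.5, -1.5), (-91.25, -1.4), (-90.0, -1.3), (-88.75, -0.8), (-87.5, -1.1), (-86.25, -0.6), (-85.0, -0.6), (-83.75, -2.5), (-82.5, -2.1), (-81.25, -0.7), (-80.0, -1.0), (-78.75, -0.6), (-77.5, -1.9), (-76.25, -1.2), (-75.0, -4.7), (-73.75, -8.9), (-72.5, -14.1)] 34.7583
37.2833 {'cen': array([0.5934, 0.005 ]), 'bars': array([ 14.2, 104.2, 194.2, 284.2]), 'n': 151, 'post': array([0.7769, 0.0538]), 'npost': 145, 'post_ang': 14.87, 'camera': array([0.319, 0.006, 1.28 ]), 'tip': 14.34}
top wheel_tip 0.72 [0.732 0.045 0.038] 15.13
top wheel_axis 0.63 [0.594 0.006 0.035] -107.35
top wheel_axis 0.48 [0.655 0.186 0.014] 71.27
top post_mid 0.73 [0.777 0.053 0.043] 13.87
top gear 0.85 [0.416 0.272 0.003] 124.23
top gear 0.83 [ 0.393 -0.281 -0.002] -124.91
top lock_knob 0.86 [ 0.653 -0.258  0.038] -77.7
top lock_axis 0.53 [ 0.613 -0.181  0.044] -84.67
top lock_axis 0.26 [0.733 0.115 0.012] 37.76
side wheel_tip 0.76 [0.734 0.038 0.037] 12.16
side wheel_axis 0.91 [0.596 0.004 0.035] -72.0
side post_mid 0.79 [0.776 0.052 0.045] 13.67
side gear 0.82 [ 0.413  0.272 -0.003] 124.62
side gear 0.74 [0.593 0.007 0.042] -161.57
side lock_knob 0.64 [ 0.665 -0.258  0.039] -75.27
side lock_axis 0.75 [ 0.608 -0.176  0.039] -86.04
```

View pics/top7.png

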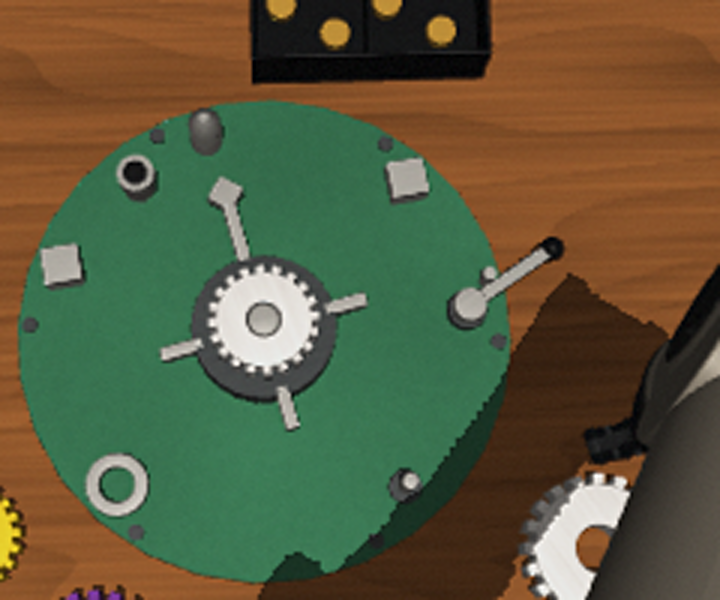

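The lever, with its knob at crop (553,248), rests against the pin at (489,274), and the force rose to 14 N at the stop. The wheel didn't move and the hand is clear, so I'm handing in.

```bash
python3 -c "
from h import *
print(arm.finish_job(), arm.read_state()['clock'])"
```

```text
the job is handed in; nothing more can be done
the job is handed in; nothing more can be done
```

The job is done and handed in: the wheel's long arm points at the tapered round post, and the lock lever is against its stop pin. I pushed the wheel anticlockwise with the shut fingers in one long sweep and two small corrections. Then I pushed the lever round to its stop and moved clear. The clock stood at about 38 s.

- **Wheel:** by top-view pixels the arm is at 14.2–14.3° and the post at 14.9°. The networks disagreed by a degree or two on either side (tip 15.1° and post 13.9° from the top, 12.2° and 13.7° from the side), so the aim is probably good to about 1°.
- **Lever:** the force rose from about 1–2 N to 14 N at the stop. The picture shows the lever touching the pin.
- **Other parts:** the wheel did not move while I pushed the lever. In the last top view the gear is still seated, and the blocks, socket, bearing and stud are where they were. I did not recheck the wrench, screwdriver, jar and can at the end.

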